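# Lock the yellow cash cassette with its hex key

### The arm

A 7-joint arm with a two-finger parallel gripper is mounted at the origin on the work surface. World frame = base frame: x ahead of the robot, y to its left, z up, the work surface at z = 0. Lengths are in mm, angles in rad, forces in N, time in s.
With the tool pointing down it reaches from about 400 to 850 mm from the base axis. Payload 4.4 kg.
Tool frame: the origin (TCP) lies on the centre line of the jaws, within the pads' length; the fingertips stand tcp_to_tips ahead of it and the grasp point (between the pads) is the TCP (tcp_to_tips is the distance from the TCP to the fingertips, in mm); z points along the fingers, y is the direction in which the jaws open and shut (so a half turn about z gives the same grasp; the last joint's range is limited). The gripper opens to 94 mm and grips with 3 to 60 N. Pads are 16 mm wide; open, the fingers measure 119 mm over their backs; the gripper's body (75 mm by 177 mm) begins 78 mm behind the grasp point.
Start: joints at [1.063, 0.628, 0.038, 1.517, -0.027, 0.996, -0.02], TCP at [277.947, -587.591, 224.478] pointing down, gripper open.
Joint ranges: [-3.06, 3.06], [-0.37, 2.12], [-1.25, 1.32], [0.18, 2.47], [-1.1, 4.24], [0.23, 1.98], [-2.94, 2.94]. Speed limits (rad/s): [2.57, 2.57, 3.14, 3.14, 3.14, 3.14, 3.14].

### API

Orientations are given as a unit quaternion [x, y, z, w].
In Python, from station import * gives the robot as it stands.
- The arm moves only by the tool play_rows, never from a script. Its arguments are lists of equal length, an entry for each row: "hand": the finger opening in m, from 0 to 0.094; "dp": the shift along the tool's x, y, z in m, a list of three; "yaw": the turn about the tool's z in degrees. In form: {"hand": [hand, ...], "dp": [[dx, dy, dz], ...], "yaw": [yaw, ...]}. A call has 1 to 8 rows; each row is the pose to reach, as a shift and turn from the pose measured when the call began, along the tool's axes at that moment; what a row does not reach only later rows make up. A row lasts 1/12 s, in which the tool goes at most 41.7 mm and 7.16 degrees, less where a joint would pass 70% of its speed; a pose out of reach is approached as far as the arm can. A call with a gripper value outside its range is refused whole. The fingers move at their own pace and stop on an object; "newtons" is the grip in N (left out, the last holds). Time passes only in rows, so rows that repeat a pose let the fingers close. It gives the time, the measured TCP pose, the force and the opening at its end, in the units of the state.
- get_obs(): the state, without advancing time (a new reading comes with each control period).
- get_image(name): name is "scene" or "top"; returns a dict with "frame" (384x512x3 uint8, blue, green, red), "mtx" (3x3 intrinsics, pixels), "extrinsics" (4x4, takes a point from world to camera coordinates). Camera axes: x right, y down, z forward; pixel columns grow to the right and rows downward; lengths in mm; the calibration is good to about 2 mm. A picture is of the moment at which its call begins. There is no depth.
- close_job(): hands the job in, once; it reports no verdict.
The state is a dict: "t": time; "qpos": joint angles; "qvel": joint speeds; "joint_torque": joint torques, N m; "tool_pos": TCP position; "tcp_rot": TCP orientation; "contact_force": force on the tool from outside, world axes, zero at the start; "ft_torque": the same for the moment, N m; "width": opening from 0.0 (shut) to 1.0 (fully open).
Only numpy, scipy, OpenCV 4.12 (cv2) and the standard library are available. Lean on these libraries where they do the work, as an engineer would, in place of code of your own. Each camera call takes 0.05 s, during which the arm holds its last target. There are 200 camera calls.

### The job

The yellow cash cassette on the ticket counter still has to be locked. Lift the yellow T-handled hex key out of its cup, push it fully home into the recessed hex socket on top of the yellow cassette, turn it clockwise (seen from above) until the white pointer is at the green mark, and let go, leaving the key standing upright in the lock. Leave the blue key standing in its cup.

Things in the scene. Friction and masses are not known exactly. Their poses are not given: they have to be found in the camera images.
- yellow_handle (a point): Centre of the yellow key's crossbar handle: grip here. Bar 80 (x) x 18 (y) x 20 (z) mm. z runs up the shank. Below: shank 16 thick; collar 46 across, underside 50 below this point; steel hexagon 24 across flats (two flats face along x), tapered over its last 18 mm to an 8 mm tip 95 below this point. 0.22 kg, loose, stands in a fixed black cup 60 tall, 68 across; lift 50 mm to clear it.
- yellow_socket (a point): Centre of the hex socket's mouth, flush with the top of the fixed yellow-ended grey cassette (220 x 120 x 75 mm). z up, x along the white pointer, turning with the lock. 26.4 mm across flats, 48 deep, funnel 36 wide over the first 8. Key fits with its bar along x or any 60 degree step, 12 degrees of play each way. Fully home, its collar rests on the mouth, handle centre 50 above this point.
- yellow_lock (a joint): Turn of the yellow lock in rad: 0 with the white pointer at the red mark (unlocked), growing clockwise seen from above to a stop at 1.4, pointer at the green mark (locked). Starts at 0 to 0.3, friction 0.12 N m, stays where left. The lock floats sideways up to 8 mm on soft springs (0.25 N/mm) and centres on the key. Because of the play, turn the key about 0.2 rad further than the lock needs.
- blue_handle (a point): Centre of the blue handle of the blue key, a bystander: same shape and size as the yellow key, standing in its own black cup, its top 120 mm above the counter. It belongs to the blue cassette, which is already locked. Leave it there.
Not all that is in view belongs to the job. What is shaped like the part that bears yellow_handle but turquoise is not meant.

How it is judged:
By the outcome, as a careful person would: the job done as asked, in the order asked, and still so for the second after the job is handed in, with the robot touching nothing.
It also fails if it takes over 40 s, if anything falls off the work surface, if the arm or the gripper's body presses on something with over 40 N, if the wrist force passes 120 N, or if a joint passes its speed limit or range.

## Working session

There is one attempt and no reset: what is moved stays moved. The work goes in short steps, Python scripts to look and compute and a tool call to move; the robot and the scene stay as the last step left them, time stands still between calls to the robot, and variables do not carry over. Pictures are saved under pics/ and viewed, about 8 in all and at most 12, crops included, and the job is handed in when it is done.

Besides the shell and the picture viewer there is one more tool, called after "Request:" in YAML: its name, and indented under it one key for each argument. play_rows: Moves the arm, as the interface text tells. Its arguments: {"type":"object","properties":{"hand":{"type":"array","items":{"type":"number"}},"dp":{"type":"array","items":{"type":"array","items":{"type":"number"}}},"yaw":{"type":"array","items":{"type":"number"}},"newtons":{"type":"number"}},"required":["hand","dp","yaw"]}

```bash
mkdir -p pics; cat > h.py <<'E'
from station import *
import numpy as np, cv2
def cam(n):
    d=get_image(n); return np.array(d["frame"]),np.array(d["mtx"]),np.array(d["extrinsics"])
def ray(u,v,K,E,z):
    R,t=E[:3,:3],E[:3,3]; c=-R.T@t; d=R.T@np.linalg.inv(K)@np.array([u,v,1.]); return c+d*(z-c[2])/d[2]
def proj(p,K,E):
    q=K@(E[:3,:3]@np.array(p,float)+E[:3,3]); return q[:2]/q[2]
E
python3 - <<'E'
from h import *
for n in("scene","top"):
    f,K,E=cam(n); cv2.imwrite(f"pics/{n}0.png",f); np.savez(f"{n}0.npz",f=f,K=K,E=E); print(n,K[0,0],-E[:3,:3].T@E[:3,3])
print(get_obs())
E
```

```text
scene 386.896219251878 [1034.4253012  -103.46599234  781.41424391]
top 355.8410355851303 [405.34737641 -26.03467626 842.25867417]
{'t': 0.1, 'qpos': array([ 1.06322552,  0.62923007,  0.03845522,  1.51824481, -0.02701145,
        0.99628895, -0.02002626]), 'qvel': array([ 0.0021804 , -0.00264707,  0.00170679, -0.00136519, -0.00169271,
        0.00013201, -0.0017152 ]), 'joint_torque': array([ 2.95215432e-03, -5.50792301e+01,  1.14762761e+00, -1.87117571e+01,
       -5.21100091e-02,  1.92171510e-02,  8.58279191e-05]), 'tool_pos': array([ 277.6912751 , -587.08584429,  223.6689195 ]), 'tcp_rot': array([ 9.75707941e-01,  2.19073801e-01, -1.86581394e-04, -8.05212560e-04]), 'contact_force': array([ 0.44871793, -0.23905193,  0.00333199]), 'ft_torque': array([ 0.0047211 , -0.01486576,  0.03022004]), 'width': 1.0014915682220342}
```

View pics/scene0.png

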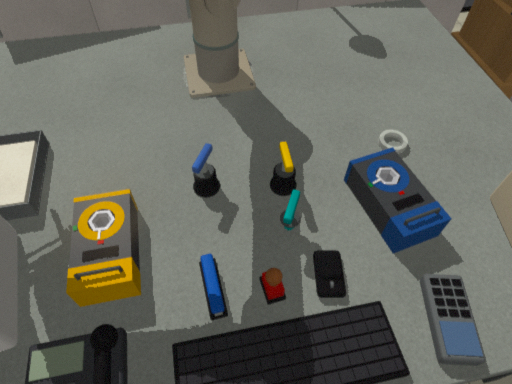

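View pics/top0.png

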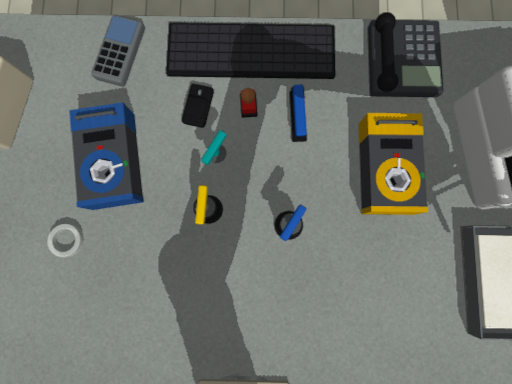

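Scene shows the yellow key at (286,155) in its cup (284,180), blue key (203,157), turquoise lookalike (291,205), yellow cassette lock (102,222), blue cassette lock (385,176). In the top view these are yellow key (202,205), blue (292,223), turquoise (214,147), yellow lock (398,179), red mark (397,156), green mark (421,175).

Candidates for the key: yellow (202,205), turquoise (214,147, not meant), blue (292,223, bystander). For the socket: yellow cassette (398,179), blue cassette (102,171). I choose the yellow key and the yellow cassette.

```bash
python3 - <<'E'
from h import *
T=np.load("top0.npz");S=np.load("scene0.npz")
def blobs(f,lo,hi,amin):
    m=cv2.inRange(cv2.cvtColor(f,cv2.COLOR_BGR2HSV),lo,hi); n,l,s,c=cv2.connectedComponentsWithStats(m)
    return [(s[i][:5],c[i],cv2.minAreaRect(np.argwhere(l==i)[:,::-1].astype(np.float32))) for i in range(1,n) if s[i][4]>=amin]
for nm,D in(("top",T),("scene",S)):
    f,K,E=D["f"],D["K"],D["E"]
    for b in blobs(f,(20,120,90),(35,255,255),40): print(nm,"Y",b, ray(*b[1],K,E,118 if nm=="top" else 110).round(1))
# two-view handle
def tri(u1,u2):
    P=[D["K"]@D["E"][:3] for D in(T,S)]
    X=cv2.triangulatePoints(P[0],P[1],np.array(u1,float).reshape(2,1),np.array(u2,float).reshape(2,1)); return (X[:3]/X[3]).ravel()
f=T["f"];K,E=T["K"],T["E"]
# red/green/white near yellow lock
h=cv2.cvtColor(f,cv2.COLOR_BGR2HSV); x0,y0=362,135; r=h[y0:215,x0:430]
for n,lo,hi in(("red",(0,150,80),(8,255,255)),("green",(45,120,60),(80,255,255)),("white",(0,0,175),(180,60,255))):
    m=cv2.inRange(r,lo,hi); k,l,s,c=cv2.connectedComponentsWithStats(m)
    for i in range(1,k):
        if s[i][4]>3: u=c[i]+[x0,y0]; print(n,s[i],u,ray(*u,K,E,75).round(1))
print("tri key",tri((202,205),(286.5,156)),"tri lock",tri((398.5,179),(102,222.5)))
a=cv2.resize(T["f"][130:220,350:450],None,fx=5,fy=5,interpolation=2);b=cv2.resize(T["f"][150:240,170:230],None,fx=5,fy=5,interpolation=2)
cv2.imwrite("pics/c1.png",np.hstack([b,a]))
E
```

```text
top Y (array([ 359,  113,   65,   30, 1253], dtype=int32), array([389.8339984 , 124.47565842]), ((389.6886901855469, 124.1109390258789), (27.761198043823242, 65.39549255371094), 82.76307678222656)) [ 654.8 -300.6  118. ]
top Y (array([ 376,  158,   45,   44, 1042], dtype=int32), array([397.92610365, 179.76871401]), ((398.0, 179.5), (43.0, 44.0), 90.0)) [ 536.5 -312.6  118. ]
top Y (array([195, 185,  13,  40, 386], dtype=int32), array([200.98186528, 204.26683938]), ((200.9310302734375, 204.32760620117188), (10.048503875732422, 39.19747543334961), 4.763641834259033)) [478.8  91.5 118. ]
top Y (array([361, 206,  67,   9, 529], dtype=int32), array([395.24763705, 209.82041588]), ((394.0, 210.0), (8.0, 66.0), 90.0)) [ 474.3 -304.5  118. ]
scene Y (array([279, 141,  15,  31, 284], dtype=int32), array([285.80633803, 156.24647887]), ((285.9117736816406, 156.14706420898438), (31.28709602355957, 9.45888900756836), 75.96376037597656)) [479.2  91.2 110. ]
scene Y (array([ 73, 189,  64,  20, 302], dtype=int32), array([103.86092715, 195.62251656]), ((105.28711700439453, 195.86648559570312), (63.47764205932617, 18.23737907409668), 5.5275397300720215)) [ 510.1 -314.3  110. ]
scene Y (array([ 77, 201,  48,  40, 951], dtype=int32), array([100.72555205, 220.15772871]), ((100.70000457763672, 220.4000244140625), (36.224300384521484, 49.19349670410156), 63.43495178222656)) [ 571.  -318.9  110. ]
scene Y (array([  66,  257,   75,   50, 2637], dtype=int32), array([103.6674251 , 282.26279863]), ((102.46501159667969, 281.81622314453125), (40.229103088378906, 75.45295715332031), 79.2156982421875)) [ 707.4 -309.7  110. ]
red [32 18  6  4 24] [396.5 154.5] [ 600.9 -328.9   75. ]
green [58 38  5  5 19] [422. 175.] [ 555.8 -382.6   75. ]
white [ 23  23  25  33 228] [396.94736842 176.51315789] [ 551.5 -327.8   75. ]
tri key [478.34596817  91.96319979 109.47179015] tri lock [ 547.47226351 -331.64688025   67.46805738]
```

View pics/c1.png

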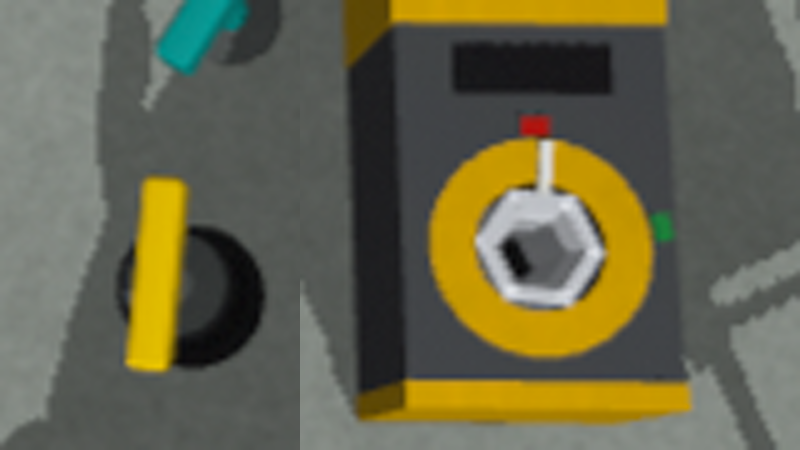

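```bash
cat >> h.py <<'E'
from scipy.spatial.transform import Rotation as Ro
def go(p,az):
    """dp (m) and yaw (deg) from here to world p (mm), tool x at azimuth az (deg)"""
    o=get_obs(); R=Ro.from_quat(o["tcp_rot"]).as_matrix()
    a=np.degrees(np.arctan2(R[1,0],R[0,0])); y=(a-az+180)%360-180
    print("t",round(o["t"],2),"p",o["tool_pos"].round(1),"az",a.round(1),"F",o["contact_force"].round(1),"w",round(o["width"]*94,1),"q7",o["qpos"][6].round(2))
    print("dp",(R.T@(np.array(p)-o["tool_pos"])/1000).round(4),"yaw",y.round(1))
E
python3 - <<'E'
from h import *
import station
print([n for n in dir(station) if 'tip' in n.lower()])
T=np.load("top0.npz");S=np.load("scene0.npz");K,E=T["K"],T["E"]
c=ray(398.2,179.6,K,E,75);print("lock top",c,"scene",ray(102,222.5,S["K"],S["E"],75))
az=lambda a,b:np.degrees(np.arctan2(b[1]-a[1],b[0]-a[0]))
for n,u in(("ptr",(399.2,158.4)),("red",(397,154.8)),("green",(422.2,175.2))): print(n,az(c,ray(*u,K,E,75)))
# bar top edges ends (crop): top edge mid (165,179) bottom (148,370)
e=[ray(170+x/5,150+y/5,K,E,120) for x,y in((165,179),(147,370))];print("bar",az(e[1],e[0]),np.linalg.norm(e[0]-e[1]),e)
e=[ray(u,v,S["K"],S["E"],120) for u,v in((283,143),(289,168))];print("bar scene",az(e[0],e[1]))
go((478.5,91.8,200),175)
E
```

```text
['tcp_to_tips']
lock top [ 544.65839046 -330.24446988   75.        ] scene [ 553.3226694  -327.32983337   75.        ]
ptr -5.093527274423366
red 0.2662987878893035
green -78.5771242815096
bar -3.0052091180622815 78.40627705279682 [array([516.73073239,  88.60247045, 120.        ]), array([438.43228181,  92.71305656, 120.        ])]
bar scene -4.190362519751761
t 0.1 p [ 277.7 -587.1  223.7] az 25.3 F [ 0.4 -0.2  0. ] w 94.1 q7 -0.02
dp [ 0.4718 -0.5278  0.0245] yaw -149.7
```

Request:
play_rows:
  hand: [0.094,0.094,0.094,0.094,0.094,0.094,0.094,0.094]
  dp:
    - [0.02,-0.022,0]
    - [0.045,-0.05,0]
    - [0.07,-0.078,0]
    - [0.095,-0.106,0]
    - [0.12,-0.134,0]
    - [0.145,-0.162,0]
    - [0.17,-0.19,0]
    - [0.195,-0.218,0]
  yaw: [-4,-10,-16,-22,-28,-34,-40,-46]

```text
t: 0.77
tool_pos: [360.7, -304.8, 223.9]
tcp_rot: [0.811, 0.585, 0.0, -0.001]
contact_force: [0.2, 0.2, -0.9]
width: 0.999
```

```bash
python3 -c "
from h import *
print(tcp_to_tips);go((478.5,91.8,200),176.5)"
```

```text
19.0
t 0.77 p [ 360.7 -304.8  223.9] az 71.6 F [ 0.2  0.2 -0.9] w 93.9 q7 0.2
dp [ 0.4134 -0.0134  0.0245] yaw -104.9
```

Request:
play_rows:
  hand: [0.094,0.094,0.094,0.094,0.094,0.094,0.094,0.094]
  dp:
    - [0.035,-0.001,0]
    - [0.07,-0.002,0]
    - [0.105,-0.004,0]
    - [0.14,-0.005,0]
    - [0.175,-0.006,0]
    - [0.21,-0.007,0]
    - [0.245,-0.008,0]
    - [0.28,-0.009,0]
  yaw: [-6,-12.5,-19,-25.5,-32,-38.5,-45,-51]

```text
t: 1.43
tool_pos: [440.6, -34.7, 224.3]
tcp_rot: [0.478, 0.878, 0.0, -0.001]
contact_force: [1.1, 0.3, 0.6]
width: 1.001
```

```bash
python3 -c "
from h import *
go((478.5,91.8,200),176.5)"
```

```text
t 1.43 p [440.6 -34.7 224.3] az 122.9 F [1.1 0.3 0.6] w 94.1 q7 0.31
dp [0.0856 0.1006 0.0244] yaw -53.6
```

Request:
play_rows:
  hand: [0.06,0.06,0.06,0.06,0.06,0.06,0.06,0.06]
  dp:
    - [0.02,0.022,0.005]
    - [0.04,0.045,0.01]
    - [0.06,0.07,0.015]
    - [0.08,0.094,0.02]
    - [0.086,0.1,0.024]
    - [0.086,0.1,0.024]
    - [0.086,0.1,0.024]
    - [0.086,0.1,0.024]
  yaw: [-6,-13,-20,-27,-34,-41,-48,-53.6]

```text
t: 2.1
tool_pos: [477.4, 92.1, 199.9]
tcp_rot: [0.027, 1.0, 0.001, -0.001]
contact_force: [-0.2, -0.4, 0.1]
width: 0.637
```

```bash
python3 -c "
from h import *
go((478.5,91.8,110),176.5)
f,K,E=cam('scene');cv2.imwrite('pics/s1.png',cv2.resize(f[70:240,200:370],None,fx=3,fy=3))"
```

```text
t 2.1 p [477.4  92.1 199.9] az 176.9 F [-0.2 -0.4  0.1] w 59.9 q7 0.78
dp [-0.0013 -0.0004  0.0899] yaw 0.4
```

View pics/s1.png

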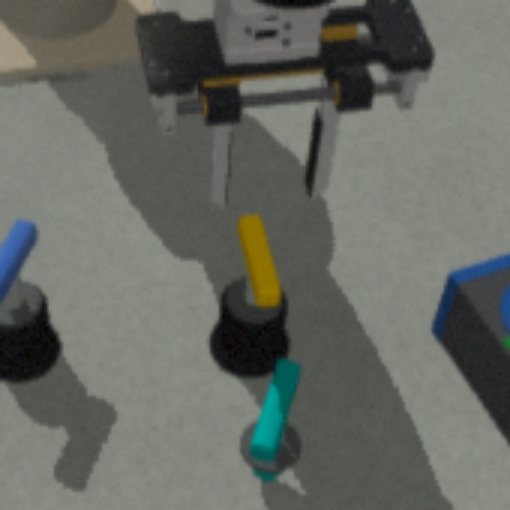

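Open fingers straddle the yellow bar (crop 260,260), and the choice is confirmed yellow. Going down.

Request:
play_rows:
  hand: [0.06,0.06,0.06,0.06,0.06,0.06,0.015,0.015]
  dp:
    - [-0.001,0,0.015]
    - [-0.001,0,0.035]
    - [-0.001,0,0.055]
    - [-0.001,0,0.075]
    - [-0.001,0,0.09]
    - [-0.001,0,0.09]
    - [-0.001,0,0.09]
    - [-0.001,0,0.09]
  yaw: [0,0,0,0,0,0,0,0]
  newtons: 40

```text
t: 2.82
tool_pos: [478.7, 92.2, 110.5]
tcp_rot: [0.026, 1.0, 0.001, -0.001]
contact_force: [-0.5, 0.0, 0.6]
width: 0.531
```

Request:
play_rows:
  hand: [0.01,0.01,0.01,0.01]
  dp:
    - [0,0,0]
    - [0,0,0]
    - [0,0,0]
    - [0,0,0]
  yaw: [0,0,0,0]

```text
t: 3.15
tool_pos: [479.0, 92.1, 111.1]
tcp_rot: [0.026, 1.0, 0.001, -0.0]
contact_force: [1.1, -0.6, -0.6]
width: 0.247
```

```bash
python3 -c "
from h import *
go((478.5,91.8,180),176.5)"
```

```text
t 3.15 p [479.   92.1 111.1] az 177.0 F [ 1.1 -0.6 -0.6] w 23.3 q7 0.64
dp [ 0.0006 -0.0002 -0.0689] yaw 0.5
```

Request:
play_rows:
  hand: [0.01,0.01,0.01,0.01,0.01,0.01]
  dp:
    - [0,0,0]
    - [0,0,0]
    - [0,0,0]
    - [0,0,-0.005]
    - [0,0,-0.012]
    - [0,0,-0.02]
  yaw: [0,0,0,0,0,0]

```text
t: 3.65
tool_pos: [478.7, 92.1, 131.4]
tcp_rot: [0.026, 1.0, 0.001, -0.001]
contact_force: [0.6, -0.4, -2.3]
width: 0.187
```

Request:
play_rows:
  hand: [0.01,0.01,0.01,0.01,0.01,0.01,0.01,0.01]
  dp:
    - [0,0,-0.01]
    - [0,0,-0.025]
    - [0,0,-0.04]
    - [0,0,-0.055]
    - [0,0,-0.07]
    - [0,0,-0.08]
    - [0,0,-0.085]
    - [0,0,-0.085]
  yaw: [0,0,0,0,0,0,0,0]

```text
t: 4.32
tool_pos: [479.4, 92.1, 217.7]
tcp_rot: [0.026, 1.0, 0.001, 0.0]
contact_force: [0.4, 0.7, -2.3]
width: 0.189
```

```bash
python3 -c "
from h import *
go((547,-330,215),176)
for n in('scene','top'):
  f,K,E=cam(n);np.savez(n+'1.npz',f=f,K=K,E=E);cv2.imwrite('pics/%s2.png'%n,f)
# ring centre at z=75 via ellipse of yellow disc, both views
for n in('scene','top'):
  D=np.load(n+'0.npz');h=cv2.cvtColor(D['f'],cv2.COLOR_BGR2HSV);m=cv2.inRange(h,(20,120,90),(35,255,255))
  k,l,s,c=cv2.connectedComponentsWithStats(m);i=l[[(201)],[87]][0] if n=='scene' else l[179,379]
  if i==0: i=l[220,82]
  pts=cv2.convexHull(np.argwhere(l==i)[:,::-1].astype(np.int32)).reshape(-1,2)
  e=cv2.fitEllipse(pts.astype(np.float32));print(n,s[i],e,ray(*e[0],D['K'],D['E'],75))
"
```

```text
t 4.32 p [479.4  92.1 217.7] az 177.0 F [ 0.4  0.7 -2.3] w 17.8 q7 0.8
dp [-0.0898 -0.418   0.0019] yaw 1.0
scene [ 77 201  48  40 951] ((100.6703872680664, 220.35934448242188), (36.6422119140625, 49.175540924072266), 64.62670135498047) [ 547.33274451 -330.24593624   75.        ]
top [ 376  158   45   44 1042] ((397.7529296875, 179.17669677734375), (43.25767517089844, 45.94297790527344), 120.93099212646484) [ 545.58102142 -329.31055832   75.        ]
```

View pics/scene2.png

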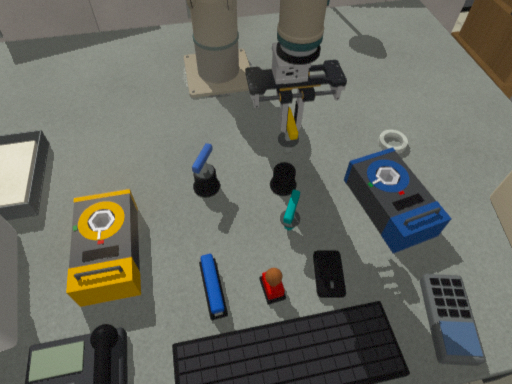

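Yellow key is lifted (292,125), its cup (284,180) is empty, and the blue key is still in its cup (205,180). The two views agree on the lock centre at (546.5,-329.8) within 2 mm.

Request:
play_rows:
  hand: [0.01,0.01,0.01,0.01,0.01,0.01,0.01,0.01]
  dp:
    - [-0.005,-0.01,-0.012]
    - [-0.01,-0.035,-0.024]
    - [-0.015,-0.065,-0.03]
    - [-0.022,-0.095,-0.03]
    - [-0.028,-0.125,-0.03]
    - [-0.034,-0.155,-0.03]
    - [-0.04,-0.185,-0.03]
    - [-0.046,-0.215,-0.03]
  yaw: [0,0,0,0,0.5,1,1.5,1.5]

```text
t: 5.08
tool_pos: [512.5, -127.0, 244.8]
tcp_rot: [0.04, 0.999, 0.001, -0.002]
contact_force: [0.9, 0.4, -1.3]
width: 0.189
```

```bash
python3 -c "
from h import *
go((546.5,-329.8,225),175.5)"
```

```text
t 5.08 p [ 512.5 -127.   244.8] az 175.5 F [ 0.9  0.4 -1.3] w 17.7 q7 1.25
dp [-0.05   -0.1995  0.0193] yaw -0.0
```

Request:
play_rows:
  hand: [0.01,0.01,0.01,0.01,0.01,0.01,0.01,0.01]
  dp:
    - [-0.0075,-0.03,0]
    - [-0.015,-0.06,0]
    - [-0.0225,-0.09,0]
    - [-0.03,-0.12,0]
    - [-0.0375,-0.15,0.005]
    - [-0.045,-0.18,0.01]
    - [-0.05,-0.1995,0.0175]
    - [-0.05,-0.1995,0.0195]
  yaw: [0,0,0,0,0,0,0,0]

```text
t: 5.75
tool_pos: [544.5, -335.9, 221.3]
tcp_rot: [0.043, 0.999, 0.0, -0.004]
contact_force: [-0.5, -0.8, -3.1]
width: 0.189
```

Request:
play_rows:
  hand: [0.01,0.01]
  dp:
    - [0,0,0.015]
    - [0,0,0.035]
  yaw: [0,0]

```text
t: 5.92
tool_pos: [544.2, -336.7, 185.3]
tcp_rot: [0.044, 0.999, -0.0, -0.004]
contact_force: [0.8, 0.2, -1.2]
width: 0.19
```

```bash
python3 -c "
from h import *
go((546.5,-329.8,172),175.5)
a,K,E=cam('scene');b,K,E=cam('top')
cv2.imwrite('pics/s3.png',np.hstack([cv2.resize(a[130:280,40:170],(390,450)),cv2.resize(b[110:230,345:449],(390,450))]))"
```

```text
t 5.92 p [ 544.2 -336.7  185.3] az 175.0 F [ 0.8  0.2 -1.2] w 17.9 q7 1.55
dp [-0.0018  0.0071  0.0132] yaw -0.5
```

View pics/s3.png

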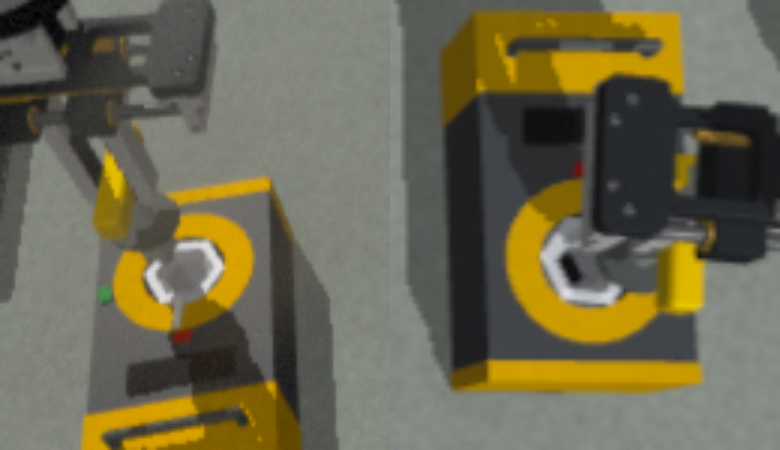

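Key is held upright, bar along the pointer, with its tip just short of the socket (left view 165,255, socket 185,272). The arm overshot by 7 mm, so I correct that, then descend.

Request:
play_rows:
  hand: [0.01,0.01,0.01,0.01]
  dp:
    - [-0.002,0.007,0]
    - [-0.002,0.007,0]
    - [-0.002,0.007,0.004]
    - [-0.002,0.007,0.008]
  yaw: [-0.5,-0.5,-0.5,-0.5]

```text
t: 6.35
tool_pos: [544.7, -327.4, 175.0]
tcp_rot: [0.038, 0.999, 0.001, -0.007]
contact_force: [0.5, -0.2, -1.7]
width: 0.191
```

```bash
python3 -c "
from h import *
go((546.5,-329.8,125),175.5)
a,K,E=cam('scene');b,K,E=cam('top')
cv2.imwrite('pics/s4.png',np.hstack([cv2.resize(a[130:280,40:170],(390,450)),cv2.resize(b[110:230,345:449],(390,450))]))"
```

```text
t 6.35 p [ 544.7 -327.4  175. ] az 175.6 F [ 0.5 -0.2 -1.7] w 17.9 q7 1.54
dp [-0.0027 -0.0023  0.0499] yaw 0.1
```

View pics/s4.png

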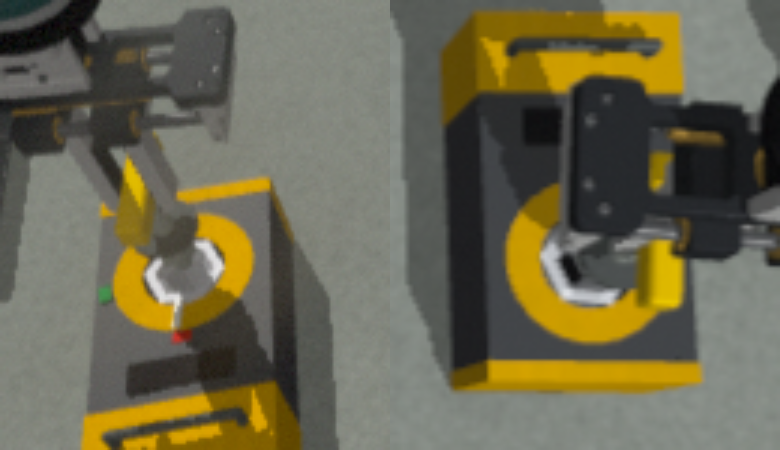

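The tip now sits over the socket centre (left view 183,268). Descending gently.

Request:
play_rows:
  hand: [0.01,0.01,0.01,0.01,0.01,0.01]
  dp:
    - [-0.0025,-0.002,0]
    - [-0.0025,-0.002,0.006]
    - [-0.0025,-0.002,0.012]
    - [-0.0025,-0.002,0.018]
    - [-0.0025,-0.002,0.024]
    - [-0.0025,-0.002,0.024]
  yaw: [0,0,0,0,0,0]

```text
t: 6.95
tool_pos: [544.4, -329.6, 148.0]
tcp_rot: [0.038, 0.999, 0.002, -0.009]
contact_force: [-0.3, 0.2, -1.4]
width: 0.19
```

```bash
python3 -c "
from h import *
go((546.5,-329.8,125),175.5)"
```

```text
t 6.95 p [ 544.4 -329.6  148. ] az 175.6 F [-0.3  0.2 -1.4] w 17.9 q7 1.52
dp [-0.0026 -0.0001  0.023 ] yaw 0.1
```

Request:
play_rows:
  hand: [0.01,0.01,0.01,0.01,0.01,0.01]
  dp:
    - [-0.002,0,0.005]
    - [-0.002,0,0.01]
    - [-0.002,0,0.015]
    - [-0.002,0,0.02]
    - [-0.002,0,0.023]
    - [-0.002,0,0.024]
  yaw: [0,0,0,0,0,0]

```text
t: 7.45
tool_pos: [548.4, -330.0, 126.0]
tcp_rot: [0.038, 0.999, 0.002, -0.007]
contact_force: [-1.0, -0.4, 13.2]
width: 0.188
```

```bash
python3 -c "
from h import *
go((546.5,-329.8,125),175.5);print(get_obs()['ft_torque'],Ro.from_quat(get_obs()['tcp_rot']).as_matrix()[:,2])"
```

```text
t 7.45 p [ 548.4 -330.   126. ] az 175.6 F [-1.  -0.4 13.2] w 17.6 q7 1.5
dp [0.0019 0.0001 0.0011] yaw 0.1
[ 0.10188415 -0.11217867 -0.03602178] [-0.01332263  0.00353967 -0.99990498]
```

Home: handle at z=126 (expected 125) with 13 N upward reaction. Turning clockwise.

Request:
play_rows:
  hand: [0.01,0.01,0.01,0.01,0.01,0.01,0.01,0.01]
  dp:
    - [0,0,0.001]
    - [0,0,0.001]
    - [0,0,0.001]
    - [0,0,0.001]
    - [0,0,0.001]
    - [0,0,0.001]
    - [0,0,0.001]
    - [0,0,0.001]
  yaw: [4,9,14,19,24,29,34,39]

```text
t: 8.12
tool_pos: [549.4, -330.2, 126.3]
tcp_rot: [0.371, 0.928, -0.001, -0.006]
contact_force: [-1.3, 0.1, 4.7]
width: 0.186
```

```bash
python3 -c "
from h import *
go((546.5,-329.8,125),87);print(get_obs()['ft_torque'])"
```

```text
t 8.12 p [ 549.4 -330.2  126.3] az 136.4 F [-1.3  0.1  4.7] w 17.5 q7 0.94
dp [ 0.0023 -0.0017  0.0013] yaw 49.4
[ 0.04880577 -0.06071311  0.17783864]
```

Torque about z is 0.18 N m, so the lock is turning.

Request:
play_rows:
  hand: [0.01,0.01,0.01,0.01,0.01,0.01,0.01,0.01]
  dp:
    - [0.001,-0.001,0.001]
    - [0.001,-0.001,0.001]
    - [0.001,-0.001,0.001]
    - [0.001,-0.001,0.001]
    - [0.001,-0.001,0.001]
    - [0.001,-0.001,0.001]
    - [0.001,-0.001,0.001]
    - [0.001,-0.001,0.001]
  yaw: [5,10,15,20,25,30,35,40]

```text
t: 8.78
tool_pos: [548.8, -330.3, 126.3]
tcp_rot: [0.668, 0.744, -0.003, -0.004]
contact_force: [-0.5, -0.5, 3.1]
width: 0.185
```

Request:
play_rows:
  hand: [0.01,0.01,0.01,0.01,0.01,0.01]
  dp:
    - [0,0,0.001]
    - [0,0,0.001]
    - [0,0,0.001]
    - [0,0,0.001]
    - [0,0,0.001]
    - [0,0,0.001]
  yaw: [2.5,5,7,9,9,9]

```text
t: 9.28
tool_pos: [549.6, -330.4, 126.2]
tcp_rot: [0.724, 0.69, -0.003, -0.003]
contact_force: [-1.1, 0.6, 6.3]
width: 0.187
```

```bash
python3 -c "
from h import *
go((546.5,-329.8,125),87);print(get_obs()['ft_torque'])
a,K,E=cam('scene');b,K,E=cam('top')
cv2.imwrite('pics/s5.png',np.hstack([cv2.resize(a[130:280,40:170],(390,450)),cv2.resize(b[110:230,345:449],(390,450))]))"
```

```text
t 9.28 p [ 549.6 -330.4  126.2] az 87.3 F [-1.1  0.6  6.3] w 17.6 q7 0.26
dp [ 0.0005 -0.0031  0.0013] yaw 0.3
[0.0635263  0.06267541 0.04216871]
```

View pics/s5.png

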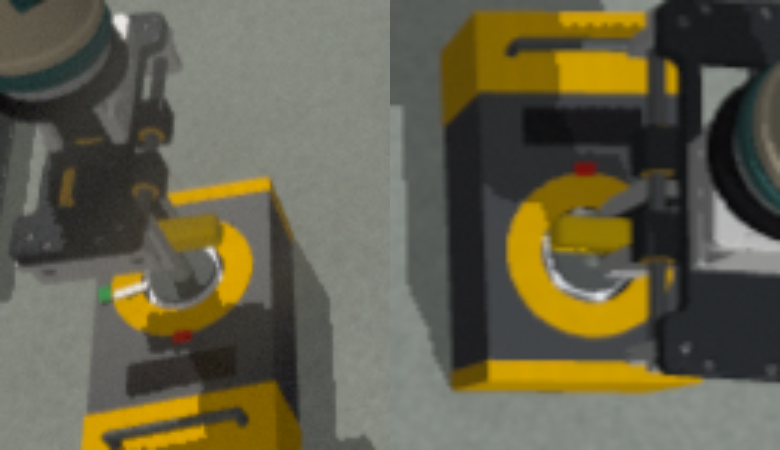

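The white pointer (130,291 left view) now points at the green mark (105,294). I'll push on a little until the stop shows in the torque.

Request:
play_rows:
  hand: [0.01,0.01,0.01,0.01,0.01]
  dp:
    - [0,0,0.001]
    - [0,0,0.001]
    - [0,0,0.001]
    - [0,0,0.001]
    - [0,0,0.001]
  yaw: [2,4,6,6,6]

```text
t: 9.8
tool_pos: [550.3, -330.6, 126.2]
tcp_rot: [0.758, 0.652, -0.003, -0.002]
contact_force: [-2.3, -0.5, 5.3]
width: 0.189
```

```bash
python3 -c "
from h import *
go((546.5,-329.8,125),87);print(get_obs()['ft_torque'])"
```

```text
t 9.8 p [ 550.3 -330.6  126.2] az 81.4 F [-2.3 -0.5  5.3] w 17.7 q7 0.18
dp [ 0.0003 -0.0038  0.0012] yaw -5.6
[0.06368573 0.10228091 0.589798  ]
```

Torque is 0.59 N m, well above friction, so the lock is on its stop. I'll relax, release and rise.

Request:
play_rows:
  hand: [0.01,0.01,0.01,0.05,0.05,0.05,0.05,0.05]
  dp:
    - [0,0,0]
    - [0,0,0]
    - [0,0,0]
    - [0,0,0]
    - [0,0,0]
    - [0,0,0]
    - [0,0,0]
    - [0,0,0]
  yaw: [-2,-4,-5,-5,-5,-5,-5,-5]

```text
t: 10.47
tool_pos: [550.4, -330.6, 126.1]
tcp_rot: [0.729, 0.685, -0.002, -0.002]
contact_force: [-0.6, 1.5, -0.1]
width: 0.5
```

Request:
play_rows:
  hand: [0.05,0.05,0.05,0.05,0.05,0.05,0.05,0.05]
  dp:
    - [0,0,0]
    - [0,0,-0.005]
    - [0,0,-0.015]
    - [0,0,-0.035]
    - [0,0,-0.06]
    - [0,0,-0.09]
    - [0,0,-0.12]
    - [0,0,-0.13]
  yaw: [0,0,0,0,0,0,0,0]

```text
t: 11.13
tool_pos: [553.5, -331.4, 261.9]
tcp_rot: [0.729, 0.685, -0.001, 0.002]
contact_force: [0.0, 0.2, 0.5]
width: 0.527
```

Request:
play_rows:
  hand: [0.05,0.05,0.05,0.05,0.05,0.05,0.05,0.05]
  dp:
    - [0.01,0.01,0]
    - [0,0.03,-0.01]
    - [0,0.06,-0.02]
    - [0,0.09,-0.02]
    - [0,0.11,-0.02]
    - [0,0.12,-0.02]
    - [0,0.12,-0.02]
    - [0,0.12,-0.02]
  yaw: [0,0,0,0,0,0,0,0]

```text
t: 11.8
tool_pos: [673.4, -337.3, 280.3]
tcp_rot: [0.728, 0.685, -0.001, 0.001]
contact_force: [0.0, -0.6, -0.6]
width: 0.53
```

```bash
python3 -c "
from h import *
go((546.5,-329.8,125),87)
a,K,E=cam('scene');b,K,E=cam('top');np.savez('fin.npz',f=b,K=K,E=E)
cv2.imwrite('pics/s6.png',np.hstack([cv2.resize(a[130:280,40:170],(390,450)),cv2.resize(b[110:230,345:449],(390,450))]))"
```

```text
t 11.8 p [ 673.4 -337.3  280.3] az 86.5 F [ 0.  -0.6 -0.6] w 49.8 q7 0.25
dp [ 0.0002 -0.1271  0.1553] yaw -0.5
```

View pics/s6.png

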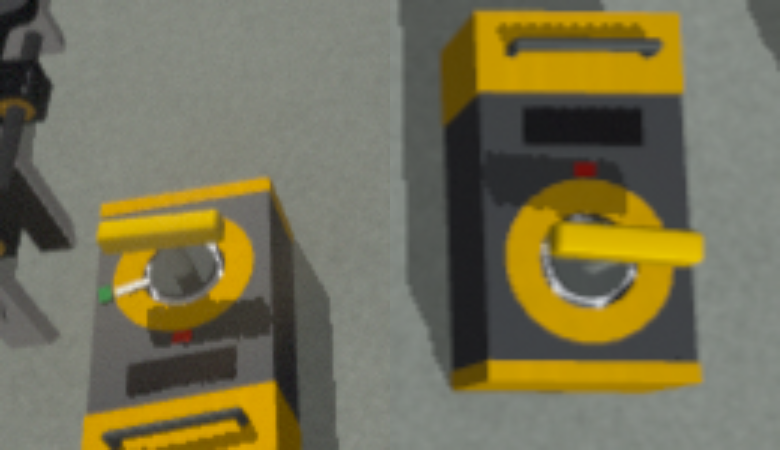

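The key stands in the lock with its bar at (160,230), and the pointer (130,288) aims at the green mark (105,294). Now a numeric check of pointer angle, key height and blue key.

```bash
python3 - <<'E'
from h import *
T=np.load("fin.npz");f,Ks,Es=cam("scene");S0=np.load("scene0.npz")
c=np.array([546.5,-329.8,75]);az=lambda a,b:np.degrees(np.arctan2(b[1]-a[1],b[0]-a[0]))
h=cv2.cvtColor(f,cv2.COLOR_BGR2HSV)
def cen(h,lo,hi,x0,y0,x1,y1):
    m=cv2.inRange(h[y0:y1,x0:x1],lo,hi); k,l,s,q=cv2.connectedComponentsWithStats(m)
    i=1+np.argmax(s[1:,4]); return q[i]+[x0,y0],s[i][4]
w,n=cen(h,(0,0,150),(180,70,255),76,220,90,234); g,_=cen(h,(45,120,60),(80,255,255),66,220,82,236)
print("ptr",w,n,az(c,ray(*w,Ks,Es,75)),"green",az(c,ray(*g,Ks,Es,75)))
ks,_=cen(h,(20,120,60),(35,255,255),70,198,116,214)
ht=cv2.cvtColor(T["f"],cv2.COLOR_BGR2HSV)
kt,_=cen(ht,(20,200,140),(35,255,255),385,168,434,182)
X=cv2.triangulatePoints(T["K"]@T["E"][:3],Ks@Es[:3],kt.reshape(2,1),ks.reshape(2,1));print("key",kt,ks,(X[:3]/X[3]).ravel())
for nm,F in(("before",S0["f"]),("now",f)): print(nm,cen(cv2.cvtColor(F,cv2.COLOR_BGR2HSV),(105,100,60),(130,255,255),185,135,225,180))
E
```

```text
ptr [ 84.48148148 224.7037037 ] 27 -81.41029838968655 green -81.3126147124892
key [407.47002398 174.22781775] [ 92.63074205 205.87985866] [ 546.34628515 -329.20630598  128.5675886 ]
before (array([201.55839416, 157.98540146]), np.int32(274))
now (array([201.60661765, 157.97426471]), np.int32(272))
```

Pointer and green mark agree within 0.1°, the handle is centred at about 125 to 128 mm, and the blue key has not moved. Handing in.

```bash
python3 -c "
from station import *
print(close_job())"
```

```text
the job is handed in; nothing more can be done
None
```

The yellow cassette is locked: I lifted the yellow key from its cup, pushed it fully home, turned it clockwise to the stop and let go, and handed the job in at about 12 s.

- **Fully home:** when the key went in, the handle stopped at z = 126 mm (125 expected) with a 13 N reaction.
- **At the stop:** the turning torque rose to 0.59 N m, well above the 0.12 N m friction.
- **After release:**
  - The pointer was at −81.4° and the green mark at −81.3°.
  - The key was standing upright, with its handle within 1 mm of the lock centre. The two-view height read 128.6 mm against the 126 mm measured in the grip, which is within what that rough method can resolve.
  - The blue key had not moved, and the arm was clear of everything.

No check failed. The one correction on the way was a 7 mm overshoot above the socket, fixed before the key went in.

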